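Level the biscuit cooling shelf with a spirit level

TASK

The end of the cooling shelf that stands on the screw foot hangs low. Lay the spirit level lengthwise on the middle of the shelf and let go of it, turn the foot's black grip until the shelf is level and the bubble stands between its two lines, then press the level down onto the shelf from above with the fingers, firmly but without leaning hard on it, and finish while still pressing, with the bubble still between the lines. Leave the wooden bar and the biscuits where they lie.

Things in the scene. Friction and masses are not known exactly. Their poses are not given: they have to be found in the camera images.
- level: Spirit level: plain aluminium bar with black ends, 180 long, 26 wide, 42 high, 0.31 to 0.46 kg, lying on the table, vial up. Origin at the centre of its underside, x along its length, z up. Vial in the middle of the top under a flat clear cover flush with the top: may be pressed anywhere on top. Grip it across the 26. A wooden bar of similar size lies before or behind it.
- bubble (a joint): Pale bubble 16 long in the level's greenish vial, two black lines 24 apart. Value: its offset from the vial's middle in m, positive towards the level's own +x end, -0.030 to 0.030. It goes to the higher end, 0.9 mm per mrad of tilt, settling in about 1.5 s. Between the lines: within 0.004 either way.
- shelf: Rusty steel plate 180 x 280, 8 thick, lip 9 high on its far long edge; top 80 above the table when level. Origin on its hinge line, at the end away from the foot, 14 below the top, 15 in from the plate's end; x across the shelf, away from the robot; y along it, away from the foot; z up. Tilts about x only; at the start the foot end is low by 10 to 24 mrad. Its stand is fixed.
- shelf_mid (a point): Middle of the shelf's upper face, axes as shelf. The level's middle belongs within 30 of it along the shelf and within 45 across, its length along the shelf's y within about 10 degrees, either way round.
- foot_grip (a point): Centre of the levelling foot's grip: upright black bar 60 long (x), 14 wide (y), 28 high (z), on a vertical spindle 200 from the shelf's middle, past its low end. Centre stays 130 above the table, 50 above the shelf. Clockwise from above raises that end: 12 mrad of shelf tilt per rad. Needs 0.8 to 2.0 rad at the start, can be overturned by 1 rad. Stiff (0.2 N m), stays as left, also when pressed.
- wood_bar: Bystander: plain wooden bar 190 x 30 x 20, beside the level. Origin under its centre, x along it.
- biscuit_a: Bystander: brown ring biscuit, 62 across, 14 high, lying between the level and the shelf, nearer the robot. Origin under its centre.
- biscuit_b: Bystander: brown ring biscuit, 62 across, 14 high, lying between the level and the shelf, farther from the robot. Origin under its centre.
There are look-alikes about, which are no part of the job. What is shaped like the level but purple or red is not meant.

How it is judged:
On the way, in this order (a step that is already met when the one before it is completed fails the run):
1. the level lies lengthwise on the middle of the shelf, let go, with the foot end still low (y of level in the frame of shelf_mid between -0.04 and 0.04 m and x of level in the frame of shelf_mid between -0.06 and 0.06 m and angle between the x axis of level and the y axis of shelf, either way round below 0.26 rad and angle between level's own z axis and vertical below 0.06 rad and contact force between level and shelf above 1 N and contact force between the fingers and level below 0.1 N), for 0.3 s.
2. the foot has been turned until the shelf is level and the bubble stands between its lines, the level lying on the shelf untouched (angle between shelf's own z axis and vertical below 0.006 rad and value of joint bubble between -0.004 and 0.004 m and contact force between level and shelf above 1 N and contact force between the fingers and level below 0.1 N), for 0.3 s.
At the end, for the whole second after the job is handed in: Fingers still press the level on the shelf (7 to 45 N between the two, own weight of 3 to 4.5 N included); it lies flat, at rest, within 40 mm of the shelf's middle along it, 60 mm across, 0.26 rad in yaw; bubble within 4 mm of the middle, shelf within 6 mrad of level (contact force between level and shelf between 7 and 45 N and contact force between the fingers and level above 2 N and angle between shelf's own z axis and vertical below 0.006 rad and value of joint bubble between -0.004 and 0.004 m and y of level in the frame of shelf_mid between -0.04 and 0.04 m and x of level in the frame of shelf_mid between -0.06 and 0.06 m and z of level in the frame of shelf_mid below 0.004 m and angle between the x axis of level and the y axis of shelf, either way round below 0.26 rad and angle between level's own z axis and vertical below 0.03 rad and linear speed of level below 0.02 m/s); the arm keeps its last pose, push and grip.
It fails at once if the wooden bar or a biscuit is moved by more than 40 mm (distance of any of wood_bar, biscuit_a, biscuit_b from where it was at the start of the episode above 0.04 m).
It fails at once if the level is leaned on hard (over 80 N on the shelf) (contact force between level and shelf above 80 N).
It also fails if it takes over 64 s, if anything falls off the work surface, if the arm or the gripper's body presses on something with over 40 N, if the wrist force passes 120 N, or if a joint passes its speed limit or range.

ROBOT

A 7-joint arm with a two-finger parallel gripper is mounted at the origin on the work surface. World frame = base frame: x ahead of the robot, y to its left, z up, the work surface at z = 0. Lengths are in m, angles in rad, forces in N, time in s.
With the tool pointing down it reaches from about 0.4 to 0.9 m from the base axis. Payload 5.5 kg.
Tool frame: the origin (TCP) lies on the centre line of the jaws, within the pads' length; the fingertips stand 14 mm ahead of it and the grasp point (between the pads) lies 5 mm behind it; y points along the fingers, x is the direction in which the jaws open and shut, and the axes are right-handed (so a half turn about y gives the same grasp; the last joint's range is limited). The gripper opens to 85 mm and grips with 20 to 120 N. Pads are 22 mm wide; open, the fingers measure 114 mm over their backs; the gripper's body (76 mm by 85 mm) begins 54 mm behind the grasp point. The pads swing forward as they close: fully open they stand 13 mm farther back than shut.
Start: joints at [1.472, 0.501, -0.427, 1.55, 0.221, 1.138, -0.21], TCP at [0.23, -0.608, 0.245] pointing down, gripper open.
Joint ranges: [-2.88, 2.88], [-0.31, 2.03], [-1.54, 1.56], [0.2, 2.42], [-1.41, 4.55], [0.19, 2.02], [-2.57, 2.57]. Speed limits (rad/s): [2.57, 2.57, 3.14, 3.14, 3.14, 3.14, 3.14].

INTERFACE

Orientations are given as a rotation vector (axis times angle).
In Python, from station import readout, cams, robot gives the robot as it stands. The module is installed in compiled form; this text tells all that it offers.
- The arm moves only by the tool drive_tool, never from a script. Its argument "plan" is text: rows parted by semicolons, each of 7 numbers parted by spaces: the turn, a rotation vector about the world's x, y, z in units of 5 degrees (1.0 is 5 degrees), then the shift along the world's x, y, z in units of 25 mm (1.0 is 25 mm), then the opening, from 0 (shut) to 1 (fully open). A call has 1 to 8 rows; each row shifts and turns the pose as measured when the row begins; what a row does not reach is not made up. A row lasts 1/12 s, in which the tool goes at most 41.7 mm and 7.16 degrees, less where a joint would pass 70% of its speed; a pose out of reach is approached as far as the arm can. A call is refused whole if a number of a shift passes 1 or a number of a turn 1, either way. A call with a gripper value outside its range is refused whole. The fingers move at their own pace and stop on an object; the grip force is fixed at half the most. Time passes only in rows, so rows that do not move let the fingers close. It gives the time, the measured TCP pose, the force and the opening at its end, in the units of the state.
- readout.read_state(): the state, without advancing time (a new reading comes with each control period).
- cams.get_image(name): name is "scene" or "top" or "wrist"; returns a dict with "pixels" (400x640x3 uint8, red, green, blue), "range_z" (400x640 float32, m along the optical axis (not along the pixel's ray), 0 where there is no reading), "intrinsics" (3x3 intrinsics, pixels), "D" ([k1, k2, p1, p2, k3] as OpenCV has them; the pictures are not rectified), "position" and "attitude" of the camera in the world. Camera axes: x right, y down, z forward; pixel columns grow to the right and rows downward; lengths in m; the calibration is good to about 2 mm. A picture is of the moment at which its call begins.
- robot.close_job(): hands the job in, once; it reports no verdict.
The state is a dict: "t": time; "joint_pos": joint angles; "joint_velocities": joint speeds; "joint_torque": joint torques, N m; "tool_pos": TCP position; "eef_rot": TCP orientation; "contact_force": force on the tool from outside, world axes, zero at the start; "moment": the same for the moment, N m; "width": opening from 0.0 (shut) to 1.0 (fully open).
Only numpy, scipy, OpenCV 4.12 (cv2) and the standard library are available. Lean on these libraries where they do the work, as an engineer would, in place of code of your own. Each camera call takes 0.05 s, during which the arm holds its last target.

## Working session

There is one attempt and no reset: what is moved stays moved. The work goes in short steps, Python scripts to look and compute and a tool call to move; the robot and the scene stay as the last step left them, time stands still between calls to the robot, and variables do not carry over. Pictures are saved under pics/ and viewed, and the job is handed in when it is done.

Besides the shell and the picture viewer there is one more tool, called after "Emit:" as name(argument=value, ...) on one line, values as JSON. drive_tool: Moves the arm, as the interface text tells. Its arguments: {"type":"object","properties":{"plan":{"type":"string"}},"required":["plan"]}

```bash
mkdir -p pics
cat > h.py <<'E'
import numpy as np, cv2
from station import readout, cams, robot
from scipy.spatial.transform import Rotation as R
def get(n):
    return cams.get_image(n)
def save(im,fn,crop=None,scale=1):
    p=im["pixels"]
    if crop: x0,y0,x1,y1=crop; p=p[y0:y1,x0:x1]
    if scale!=1: p=cv2.resize(p,None,fx=scale,fy=scale,interpolation=cv2.INTER_CUBIC)
    cv2.imwrite("pics/"+fn,p[:,:,::-1])
def att(im):
    a=np.array(im["attitude"],float)
    return a if a.shape==(3,3) else (R.from_rotvec(a).as_matrix() if a.size==3 else R.from_quat(a).as_matrix())
def ray(im,u,v):
    K=np.array(im["intrinsics"]);D=np.array(im["D"],float)
    q=cv2.undistortPoints(np.array([[[u,v]]],float),K,D)[0,0]
    return np.array([q[0],q[1],1.])
def pt(im,u,v,z=None):
    r=ray(im,u,v);A=att(im);o=np.array(im["position"],float)
    if z is None:
        d=im["range_z"][int(round(v)),int(round(u))]
        return o+A@(r*d)
    w=A@r; return o+w*(z-o[2])/w[2]
def cloud(im):
    K=np.array(im["intrinsics"]);D=np.array(im["D"],float)
    h,w=im["range_z"].shape
    uu,vv=np.meshgrid(np.arange(w),np.arange(h))
    q=cv2.undistortPoints(np.stack([uu,vv],-1).reshape(-1,1,2).astype(float),K,D).reshape(h,w,2)
    P=np.dstack([q,np.ones((h,w))])*im["range_z"][...,None]
    return P@att(im).T+np.array(im["position"],float)
E
python3 - <<'E'
from h import *
s=readout.read_state()
print({k:np.round(v,3) for k,v in s.items()})
for n in ["scene","top","wrist"]:
    im=get(n); save(im,n+"0.png"); print(n,im["position"],im["attitude"],im["D"])
    np.save(n+"0.npy",im,allow_pickle=True)
E
```

```text
{'t': np.float64(0.0), 'joint_pos': array([ 1.472,  0.502, -0.427,  1.551,  0.221,  1.138, -0.21 ]), 'joint_velocities': array([ 0.   ,  0.001,  0.   , -0.001, -0.001, -0.   ,  0.   ]), 'joint_torque': array([-1.0000e-03, -5.6953e+01, -5.8160e+00, -2.8094e+01,  1.1000e-02,
        1.2000e-02, -0.0000e+00]), 'tool_pos': array([ 0.23 , -0.607,  0.244]), 'eef_rot': array([-1.358,  0.94 , -0.937]), 'contact_force': array([0.343, 0.636, 0.02 ]), 'moment': array([-0.048,  0.028, -0.004]), 'width': np.float64(1.002)}
scene [0.97962427 0.78760523 1.01159182] [-0.93305592 -2.53372775  1.03533551] [-0.03972395  0.          0.          0.          0.        ]
top [0.28739247 0.10148261 1.06134893] [-2.13107874  2.14614022 -0.12970653] [-0.04316286  0.          0.          0.          0.        ]
wrist [ 0.30869447 -0.57794848  0.37280461] [ 2.34922246 -1.62279718 -0.27685375] [-0.04067213  0.          0.          0.          0.        ]
```

View pics/scene0.png

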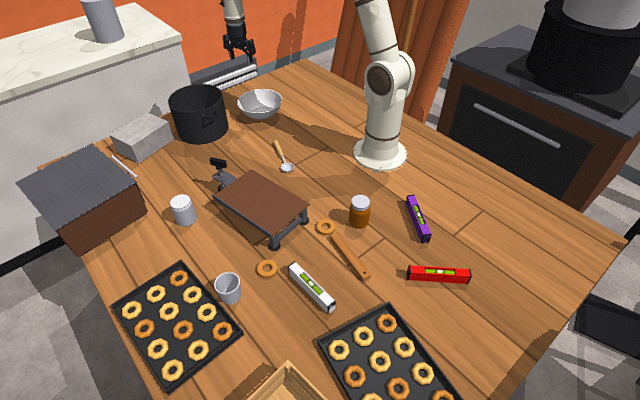

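View pics/top0.png

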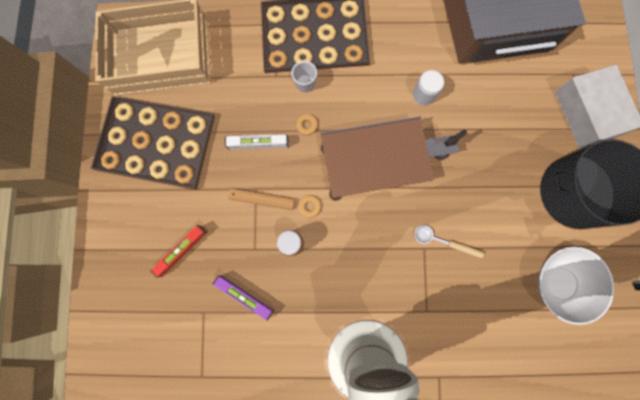

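View pics/wrist0.png

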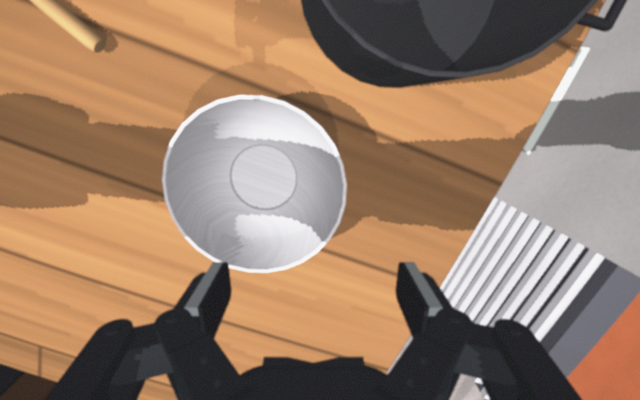

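The scene shows a white level at about (312,287) scene / (257,141) top. The shelf is at top (380,157), the foot at about (447,143), the biscuits at (307,124) and (310,206), and the wood bar at (262,198). Next I'll measure them.

Run:
```python
from h import *
im=np.load("top0.npy",allow_pickle=True).item()
save(im,"top0c.png",(210,90,480,220),2.9)
im2=np.load("scene0.npy",allow_pickle=True).item()
save(im2,"scene0c.png",(190,140,370,330),3)
C=cloud(im)
R0=im["range_z"]
lev=(C[...,2]>0.033)&(C[...,2]<0.055)
roi=np.zeros_like(lev);roi[125:160,215:300]=1
m=lev&roi
P=C[m]; print("level",m.sum(),P.mean(0),np.median(P[:,2]))
r=cv2.minAreaRect(P[:,:2].astype(np.float32));print(r)
# shelf plane
roi=np.zeros_like(lev);roi[110:205,310:440]=1
m=roi.astype(bool)&(C[...,2]>0.065)&(C[...,2]<0.083)
P=C[m];c=P.mean(0);A=np.c_[P[:,:2]-c[:2],np.ones(len(P))];co=np.linalg.lstsq(A,P[:,2],rcond=None)[0];print("shelf",c,co,m.sum())
r=cv2.minAreaRect(P[:,:2].astype(np.float32));print(r,cv2.boxPoints(r))
m=np.zeros_like(lev);m[110:180,420:480]=1
m=m.astype(bool)&(C[...,2]>0.11)&(C[...,2]<0.16)
P=C[m];print("grip",m.sum(),P.mean(0),P[:,2].max(),np.argwhere(m).min(0),np.argwhere(m).max(0));print(cv2.minAreaRect(P[P[:,2]>.135][:,:2].astype(np.float32)))
# table check
print(C[230,350],C[220,220])
```

```text
level 548 [0.60949673 0.3036565  0.04008574] 0.0403710157658943
((0.6100866198539734, 0.3038669526576996), (0.0280701145529747, 0.17902900278568268), 2.137742042541504)
shelf [ 0.54794168 -0.03868583  0.07646565] [-0.00350467  0.02350886  0.07646565] 6748
((0.5526490211486816, -0.0528094619512558), (0.180326446890831, 0.31733983755111694), 9.659440040588379) [[ 0.43714058  0.08848229]
 [ 0.49038756 -0.22435847]
 [ 0.66815746 -0.19410121]
 [ 0.6149105   0.11873955]]
grip 173 [ 0.57881844 -0.2275039   0.1369352 ] 0.14803756190563067 [129 444] [146 466]
((0.5812383890151978, -0.2296406626701355), (0.01420639455318451, 0.05852245166897774), 32.97425079345703)
[ 0.35425695  0.03801053 -0.0011658 ] [0.38516364 0.41083791 0.00150602]
```

View pics/top0c.png

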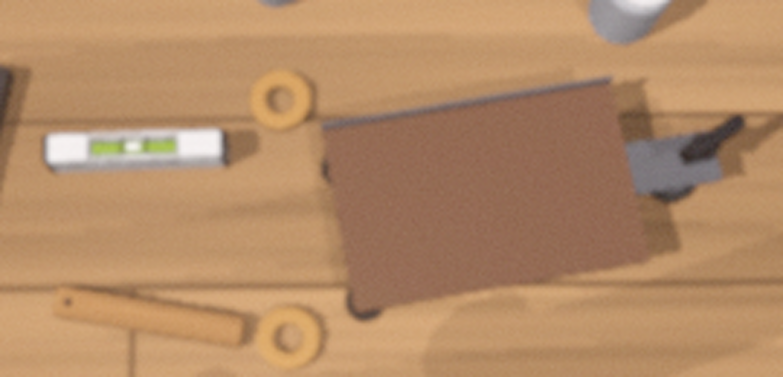

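View pics/scene0c.png

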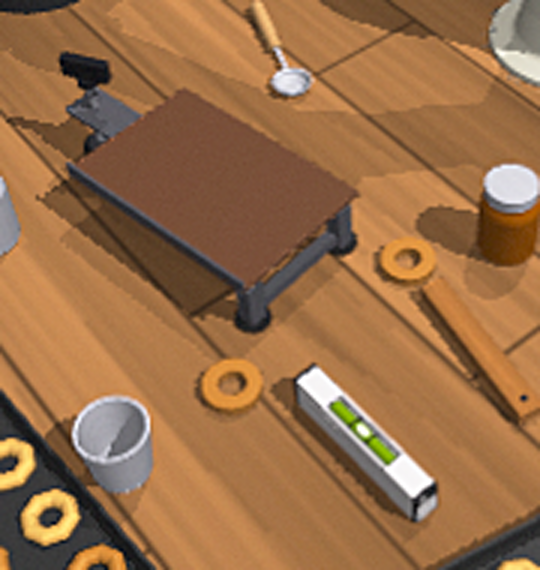

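Run:
```python
from h import *
im=np.load("top0.npy",allow_pickle=True).item()
s=readout.read_state()
A=R.from_rotvec(s["eef_rot"]).as_matrix();print(np.round(A,3))
f=lambda x,y:(210+x/2.9,90+y/2.9)
for n,x,y,z in [("FL",326,130,.08),("FR",612,88,.076),("NL",355,310,.08),("NR",648,262,.076),("lvL",46,135,.042),("lvR",225,130,.042),("lvLn",46,163,.042),("lvRn",225,160,.042),("ba",289,335,.014),("bb",282,98,.014),("w1",58,302,.02),("w2",243,330,.02),("gripe1",690,152,.144),("gripe2",738,122,.144)]:
    print(n,np.round(pt(im,*f(x,y),z),3))
C=cloud(im)
roi=np.zeros(C.shape[:2],bool);roi[145:178,342:415]=1
P=C[roi];c=P.mean(0)
d=np.array([-0.168,.986]); t=(P[:,:2]-c[:2])@d
print("tilt",np.polyfit(t,P[:,2],1))
im=np.load("scene0.npy",allow_pickle=True).item()
C=cloud(im);m=(np.abs(C[...,2]-.077)<.006)&(np.abs(C[...,0]-.5466)<.07)&(np.abs(C[...,1]+.031)<.12)
P=C[m];t=(P[:,:2]-[.5466,-.031])@d;print("tilt scene",m.sum(),np.polyfit(t,P[:,2],1))
m=(np.abs(C[...,0]-.58)<.05)&(np.abs(C[...,1]+.2285)<.05)&(C[...,2]>.136)&(C[...,2]<.16);print(C[m].mean(0),m.sum(),cv2.minAreaRect(C[m][:,:2].astype(np.float32)))
m=(np.abs(C[...,0]-.61)<.05)&(np.abs(C[...,1]-.304)<.12)&(C[...,2]>.037)&(C[...,2]<.05);print(C[m].mean(0),m.sum(),cv2.minAreaRect(C[m][:,:2].astype(np.float32)))
```

```text
[[ 0.354 -0.     0.935]
 [-0.935  0.001  0.354]
 [-0.001 -1.     0.   ]]
FL [0.609 0.114 0.08 ]
FR [ 0.649 -0.158  0.076]
NL [0.438 0.088 0.08 ]
NR [ 0.481 -0.184  0.076]
lvL [0.621 0.39  0.042]
lvR [0.623 0.213 0.042]
lvLn [0.592 0.389 0.042]
lvRn [0.593 0.213 0.042]
ba [0.423 0.152 0.014]
bb [0.665 0.159 0.014]
w1 [0.457 0.379 0.02 ]
w2 [0.428 0.197 0.02 ]
gripe1 [ 0.565 -0.206  0.144]
gripe2 [ 0.592 -0.25   0.144]
tilt [0.28216792 0.08159749]
tilt scene 2102 [0.02338557 0.07705822]
[ 0.58466015 -0.22321269  0.14241617] 69 ((0.5826695561408997, -0.2241763174533844), (0.01878412254154682, 0.06184263527393341), 32.258506774902344)
[0.6142106  0.31364821 0.04113256] 478 ((0.6135151982307434, 0.3070451021194458), (0.02863408625125885, 0.18095670640468597), 1.6142637729644775)
```

Emit:
drive_tool(plan="0 0 0.4 0.6 0.8 1 1; 0 0 0.4 0.6 1 1 1; 0 0 0.4 0.6 1 0.5 1; 0 0 0.4 0.6 1 0 1; 0 0 0.4 0.6 1 0 1; 0 0 0.4 0.6 1 0 1; 0 0 0.4 0.6 1 0 1; 0 0 0.4 0.6 1 0 1")

```text
t: 0.82
tool_pos: [0.3446, -0.4094, 0.3046]
eef_rot: [-1.446, 0.735, -0.722]
contact_force: [-0.1, -0.2, -1.1]
width: 0.999
```

Emit:
drive_tool(plan="0 0 0.4 0.5 1 0 1; 0 0 0.4 0.5 1 0 1; 0 0 0.4 0.5 1 0 1; 0 0 0.4 0.5 1 0 1; 0 0 0.4 0.5 1 0 1; 0 0 0.4 0.5 1 0 1; 0 0 0.4 0.5 1 0 1; 0 0 0.4 0.5 1 0 1")

```text
t: 1.48
tool_pos: [0.4471, -0.1975, 0.3038]
eef_rot: [-1.516, 0.508, -0.494]
contact_force: [1.0, 0.6, 0.6]
width: 1.002
```

Emit:
drive_tool(plan="0 0 0.4 0.5 1 0 1; 0 0 0.4 0.5 1 0 1; 0 0 0.4 0.5 1 0 1; 0 0 0.4 0.5 1 0 1; 0 0 0.4 0.5 1 0 1; 0 0 0.4 0.5 1 0 1; 0 0 0.4 0.5 1 0 1; 0 0 0.4 0.5 1 0 1")

```text
t: 2.15
tool_pos: [0.5487, 0.0124, 0.3031]
eef_rot: [-1.562, 0.281, -0.266]
contact_force: [1.1, -0.5, -0.7]
width: 0.996
```

Emit:
drive_tool(plan="0 0 0.4 0.2 1 0 1; 0 0 0.4 0.2 1 0 1; 0 0 0.4 0.2 1 0 1; 0 0 0.4 0.2 1 0 1; 0 0 0.4 0.2 1 0 1; 0 0 0.4 0.2 1 0 1; 0 0 0.4 0.2 1 0 1; 0 0 0.4 0.2 1 0 1")

```text
t: 2.82
tool_pos: [0.5901, 0.2211, 0.3]
eef_rot: [-1.581, 0.055, -0.035]
contact_force: [0.4, 0.2, 0.1]
width: 1.0
```

Emit:
drive_tool(plan="0 0 0.3 0.2 1 0 1; 0 0 0.3 0.2 0.8 -0.5 1; 0 0 0.2 0.2 0.5 -0.8 1; 0 0 0 0 0 -1 1; 0 0 0 0 0 0 1")

```text
t: 3.23
tool_pos: [0.6037, 0.2903, 0.24]
eef_rot: [-1.577, -0.011, 0.031]
contact_force: [-0.4, -1.9, -1.4]
width: 1.0
```

```bash
cat >> h.py <<'E'
def st():
    s=readout.read_state();A=R.from_rotvec(s["eef_rot"]).as_matrix()
    print("t",round(float(s["t"]),2),"pos",np.round(s["tool_pos"],4),"yaw",round(np.degrees(np.arctan2(A[1,0],A[0,0])),2),"tool y",np.round(A[:,1],4),"xz",round(A[2,0],4),"F",np.round(s["contact_force"],1),"M",np.round(s["moment"],2),"w",round(float(s["width"]),3),"q",np.round(s["joint_pos"],2))
    return s
E
python3 - <<'E'
from h import *
st(); im=get("wrist"); save(im,"w1.png")
C=cloud(im)
m=(C[...,2]>.035)&(C[...,2]<.05)&(np.abs(C[...,0]-.61)<.05)&(np.abs(C[...,1]-.305)<.12)
print(m.sum(),C[m].mean(0),cv2.minAreaRect(C[m][:,:2].astype(np.float32)))
E
```

```text
t 3.23 pos [0.6037 0.2903 0.24  ] yaw 1.55 tool y [-0.0126 -0.0062 -0.9999] xz -0.0128 F [-0.4 -1.9 -1.4] M [-0.1   0.05 -0.  ] w 1.0 q [ 0.09  0.68 -0.91  1.48  0.54  1.26 -0.85]
3219 [0.61107243 0.31435722 0.04086224] ((0.6114556789398193, 0.30659034848213196), (0.0262004267424345, 0.1800403892993927), 1.0286744832992554)
```

View pics/w1.png

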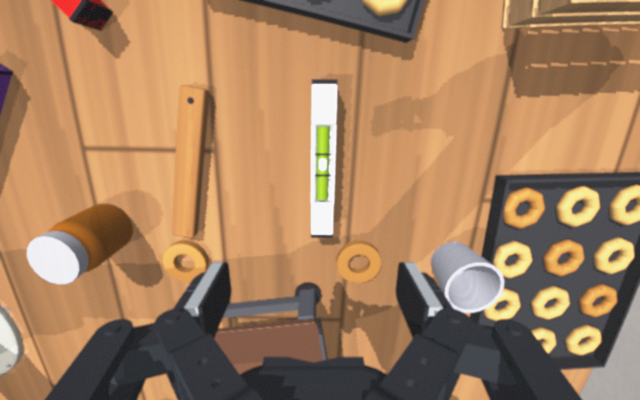

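Emit:
drive_tool(plan="0.07 -0.14 -0.1 0.3 0.6 -0.8 1; 0 0 0 0 0 -1 1; 0 0 0 0 0 -1 1; 0 0 0 0 0 -1 1; 0 0 0 0 0 -1 1; 0 0 0 0 0 -1 1; 0 0 0 0 0 -0.5 1; 0 0 0 0 0 0 1")

```text
t: 3.95
tool_pos: [0.6202, 0.3039, 0.0937]
eef_rot: [-1.564, -0.02, -0.009]
contact_force: [0.1, -0.9, 0.6]
width: 0.997
```

Run:
```python
from h import *
st(); im=get("wrist"); save(im,"w2.png")
```

```text
t 3.95 pos [0.6202 0.3039 0.0937] yaw 0.41 tool y [ 0.0182  0.0063 -0.9998] xz 0.0182 F [ 0.1 -0.9  0.6] M [-0.05  0.07 -0.03] w 0.997 q [ 0.02  0.84 -0.8   1.55  0.68  1.02 -0.96]
```

View pics/w2.png

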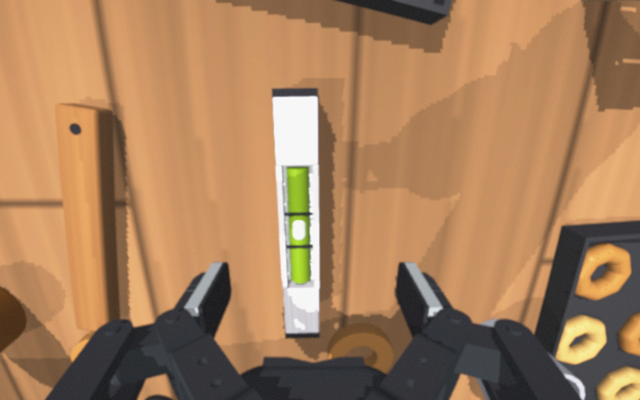

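Emit:
drive_tool(plan="-0.07 0.2 0.12 -0.35 0.1 -0.3 1; 0 0 0 0 0 -0.5 1; 0 0 0 0 0 -0.5 1; 0 0 0 0 0 -0.5 1; 0 0 0 0 0 0 1")

```text
t: 4.42
tool_pos: [0.6155, 0.3087, 0.0538]
eef_rot: [-1.566, -0.021, 0.005]
contact_force: [-0.2, -0.4, -0.9]
width: 1.001
```

Run:
```python
from h import *
st()
```

```text
t 4.42 pos [0.6155 0.3087 0.0538] yaw 0.94 tool y [ 0.0097  0.0048 -0.9999] xz 0.0098 F [-0.2 -0.4 -0.9] M [-0.03  0.02 -0.01] w 1.001 q [-0.    0.89 -0.77  1.56  0.71  0.98 -0.98]
```

Emit:
drive_tool(plan="-0.06 0.12 0 -0.15 -0.1 -0.4 1; 0 0.05 0 0 0 -0.4 1; 0 0 0 0 0 -0.35 1; 0 0 0 0 0 0 1")

```text
t: 4.75
tool_pos: [0.6111, 0.3059, 0.0216]
eef_rot: [-1.572, -0.007, 0.019]
contact_force: [-0.2, -0.8, -0.9]
width: 1.0
```

Run:
```python
from h import *
st()
```

```text
t 4.75 pos [0.6111 0.3059 0.0216] yaw 0.95 tool y [-0.0072 -0.0013 -1.    ] xz -0.0072 F [-0.2 -0.8 -0.9] M [-0.02  0.05  0.  ] w 1.0 q [-0.01  0.93 -0.75  1.57  0.73  0.95 -0.99]
```

Emit:
drive_tool(plan="0 -0.07 0 0 0 0.15 0.8; 0 0 0 0 0 0 0.4; 0 0 0 0 0 0 0; 0 0 0 0 0 0 0; 0 0 0 0 0 0 0; 0 0 0 0 0 0 0; 0 0 0 0 0 0 0; 0 0 0 0 0 0 0")

```text
t: 5.42
tool_pos: [0.6113, 0.3061, 0.026]
eef_rot: [-1.572, -0.013, 0.013]
contact_force: [0.1, 0.2, -1.7]
width: 0.294
```

Run:
```python
from h import *
st()
```

```text
t 5.42 pos [0.6113 0.3061 0.026 ] yaw 0.95 tool y [ 0.    -0.001 -1.   ] xz 0.0 F [ 0.1  0.2 -1.7] M [ 0.16  0.   -0.05] w 0.294 q [-0.01  0.92 -0.75  1.57  0.73  0.95 -1.  ]
```

Emit:
drive_tool(plan="0 0 0 0 0 0.4 0; 0 0 0 0 0 0.8 0; 0 0 0 0 0 0.9 0; 0 0 0 0 0 0.9 0; 0 0 0 0 0 0.9 0; 0 0 0 0 0 0.9 0; 0 0 0 0 0 0.9 0; 0 0 0 0 0 0.5 0")

```text
t: 6.08
tool_pos: [0.6045, 0.302, 0.1831]
eef_rot: [-1.579, -0.004, 0.026]
contact_force: [-0.1, 0.4, -3.8]
width: 0.294
```

Run:
```python
from h import *
st()
```

```text
t 6.08 pos [0.6045 0.302  0.1831] yaw 1.06 tool y [-0.0141 -0.0084 -0.9999] xz -0.0142 F [-0.1  0.4 -3.8] M [ 0.13 -0.14  0.01] w 0.294 q [ 0.05  0.75 -0.87  1.51  0.59  1.18 -0.9 ]
```

Emit:
drive_tool(plan="0.1 -0.16 0.1 -0.17 -0.6 0.1 0; 0 0 0.12 -0.17 -0.95 0 0; 0 0 0.12 -0.17 -0.95 0 0; 0 0 0.12 -0.17 -0.95 0 0; 0 0 0.12 -0.17 -0.95 0 0; 0 0 0.12 -0.17 -0.95 0 0; 0 0 0.12 -0.17 -0.95 0 0; 0 0 0.12 -0.17 -0.95 0 0")

```text
t: 6.75
tool_pos: [0.5656, 0.1246, 0.1928]
eef_rot: [-1.561, -0.098, 0.088]
contact_force: [0.6, -0.1, -3.5]
width: 0.293
```

Run:
```python
from h import *
st()
```

```text
t 6.75 pos [0.5656 0.1246 0.1928] yaw 6.79 tool y [ 0.0055  0.0085 -0.9999] xz 0.0065 F [ 0.6 -0.1 -3.5] M [-0.06 -0.05  0.04] w 0.293 q [ 0.46  0.59 -0.97  1.78  0.54  1.06 -0.58]
```

Emit:
drive_tool(plan="-0.1 0.05 0.1 -0.15 -1 0 0; 0 0 0.1 -0.15 -1 0 0; 0 0 0.1 -0.15 -1 0 0; 0 0 0.1 -0.15 -1 0 0; 0 0 0.1 -0.15 -1 0 0; 0 0 0 -0.1 -0.7 0 0; 0 0 0 0 -0.2 0 0; 0 0 0 0 0 0 0")

```text
t: 7.42
tool_pos: [0.5376, -0.0381, 0.192]
eef_rot: [-1.575, -0.119, 0.129]
contact_force: [0.1, 0.5, -3.6]
width: 0.296
```

Run:
```python
from h import *
st(); im=get("wrist"); save(im,"w3.png"); im=get("scene"); save(im,"s3.png",(190,140,370,330),3)
im=get("top"); save(im,"t3.png",(290,90,480,220),4)
np.save("top3.npy",im,allow_pickle=True)
```

```text
t 7.42 pos [ 0.5376 -0.0381  0.192 ] yaw 9.05 tool y [-0.0055 -0.0081 -1.    ] xz -0.0067 F [ 0.1  0.5 -3.6] M [-0.01 -0.02  0.02] w 0.296 q [ 0.79  0.53 -1.    1.87  0.52  1.04 -0.27]
```

View pics/w3.png

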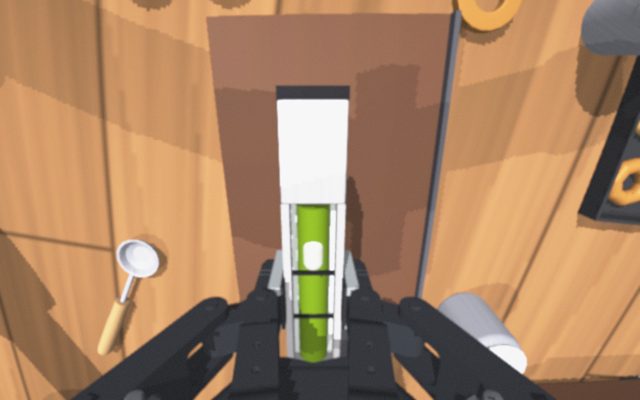

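View pics/s3.png

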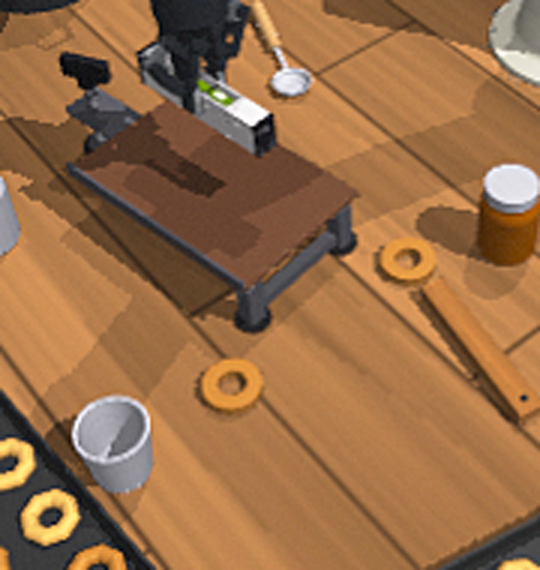

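Emit:
drive_tool(plan="0 -0.05 0 0.2 0.15 -0.5 0; 0 0 0 0.1 0 -0.6 0; 0 0 0 0 0 -0.6 0; 0 0 0 0 0 -0.5 0; 0 0 0 0 0 -0.4 0; 0 0 0 0 0 0 0; 0 0 0 0 0 0 0; 0 0 0 0 0 0 0")

```text
t: 8.23
tool_pos: [0.5463, -0.0197, 0.119]
eef_rot: [-1.567, -0.138, 0.139]
contact_force: [0.5, 1.1, -3.7]
width: 0.297
```

Run:
```python
from h import *
st(); im=get("wrist"); save(im,"w4.png"); im=get("scene"); save(im,"s4.png",(190,140,370,330),3)
```

```text
t 8.23 pos [ 0.5463 -0.0197  0.119 ] yaw 10.13 tool y [-7.e-04 -1.e-03 -1.e+00] xz -0.0009 F [ 0.5  1.1 -3.7] M [-0.02  0.01 -0.01] w 0.297 q [ 0.69  0.63 -0.92  1.9   0.63  0.92 -0.36]
```

View pics/w4.png

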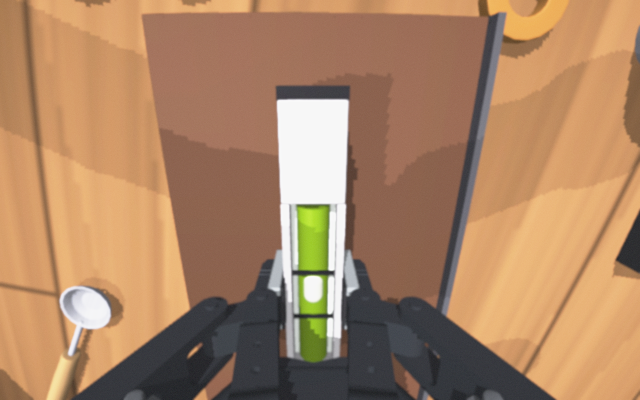

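View pics/s4.png

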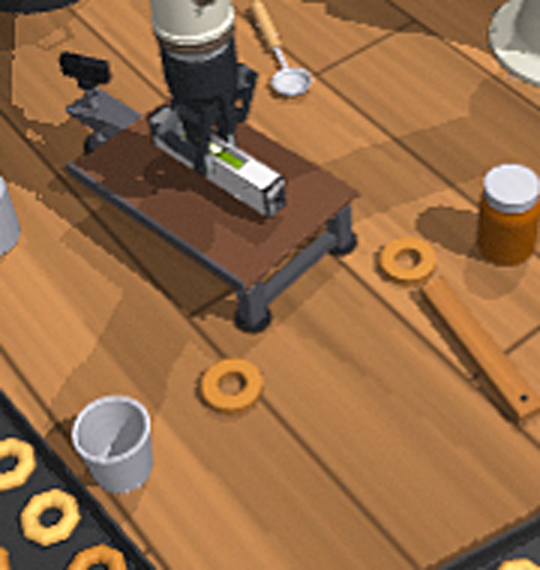

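Emit:
drive_tool(plan="0.12 0 -0.1 0 -0.3 0 0; 0.12 0 0 0 -0.2 -0.1 0; 0 0 0 0 0 -0.2 0; 0 0 0 0 0 0 0")

```text
t: 8.67
tool_pos: [0.5486, -0.0353, 0.1138]
eef_rot: [-1.547, -0.134, 0.124]
contact_force: [-1.0, 0.2, -3.3]
width: 0.297
```

Run:
```python
from h import *
st()
```

```text
t 8.67 pos [ 0.5486 -0.0353  0.1138] yaw 9.44 tool y [ 0.0053  0.02   -0.9998] xz 0.0085 F [-1.   0.2 -3.3] M [-0.06  0.03 -0.01] w 0.297 q [ 0.72  0.65 -0.92  1.9   0.63  0.91 -0.33]
```

Emit:
drive_tool(plan="0 0.08 0 -0.1 0 -0.15 0; 0 0 0 0 0 -0.1 0; 0 0 0 0 0 -0.05 0; 0 0 0 0 0 0 0")

```text
t: 9.0
tool_pos: [0.5458, -0.0368, 0.1055]
eef_rot: [-1.547, -0.126, 0.127]
contact_force: [0.0, -0.1, -3.2]
width: 0.291
```

Run:
```python
from h import *
st()
```

```text
t 9.0 pos [ 0.5458 -0.0368  0.1055] yaw 9.28 tool y [-0.0024  0.0197 -0.9998] xz 0.0008 F [ 0.  -0.1 -3.2] M [-0.02  0.07 -0.03] w 0.291 q [ 0.72  0.66 -0.9   1.91  0.63  0.9  -0.34]
```

Emit:
drive_tool(plan="0 0 0 0 0.05 -0.07 0; 0 0 0 0 0 0 0")

```text
t: 9.17
tool_pos: [0.5457, -0.0349, 0.1034]
eef_rot: [-1.547, -0.127, 0.128]
contact_force: [0.4, 0.2, -2.9]
width: 0.296
```

Emit:
drive_tool(plan="0 0 0 0 0 -0.05 0; 0 0 0 0 0 0 0")

```text
t: 9.33
tool_pos: [0.5461, -0.0346, 0.1032]
eef_rot: [-1.548, -0.128, 0.128]
contact_force: [0.4, -0.0, -3.0]
width: 0.291
```

Emit:
drive_tool(plan="0 0 0 0 0 -0.06 0; 0 0 0 0 0 0 0")

```text
t: 9.5
tool_pos: [0.5466, -0.0343, 0.1033]
eef_rot: [-1.549, -0.128, 0.128]
contact_force: [-1.4, 0.2, -3.3]
width: 0.299
```

Emit:
drive_tool(plan="0 0 0 0 0 -0.08 0; 0 0 0 0 0 0 0")

```text
t: 9.67
tool_pos: [0.5471, -0.0341, 0.1034]
eef_rot: [-1.551, -0.129, 0.128]
contact_force: [-2.1, 0.9, -2.1]
width: 0.293
```

Emit:
drive_tool(plan="0 0 0 0 0 -0.12 0")

```text
t: 9.75
tool_pos: [0.5476, -0.0341, 0.1027]
eef_rot: [-1.553, -0.129, 0.128]
contact_force: [-15.3, -4.3, 49.6]
width: 0.293
```

Run:
```python
from h import *
st(); im=get("wrist"); save(im,"w5.png"); im=get("scene"); save(im,"s5.png",(210,140,320,250),5)
```

```text
t 9.75 pos [ 0.5476 -0.0341  0.1027] yaw 9.41 tool y [-3.000e-04  1.370e-02 -9.999e-01] xz 0.0019 F [-15.3  -4.3  49.6] M [-0.22  3.7   0.19] w 0.293 q [ 0.71  0.66 -0.9   1.9   0.64  0.9  -0.35]
```

View pics/w5.png

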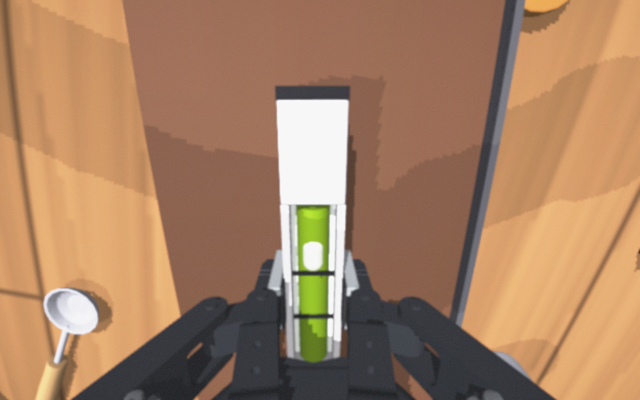

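View pics/s5.png

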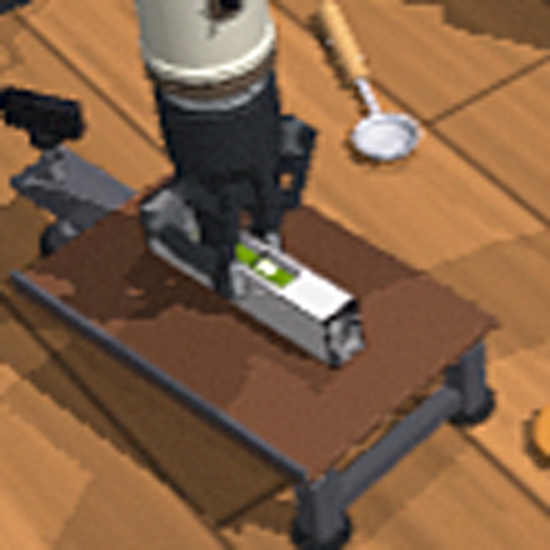

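Emit:
drive_tool(plan="0 0 0 0 0 0 0; 0 0 0 0 0 0 0.4; 0 0 0 0 0 0 0.6; 0 0 0 0 0 0 0.8; 0 0 0 0 0 0 0.8; 0 0 0 0 0 0 0.8")

```text
t: 10.35
tool_pos: [0.5496, -0.0332, 0.1038]
eef_rot: [-1.553, -0.134, 0.125]
contact_force: [-0.2, 0.1, 0.0]
width: 0.802
```

Run:
```python
from h import *
st(); im=get("wrist"); save(im,"w6.png")
```

```text
t 10.35 pos [ 0.5496 -0.0332  0.1038] yaw 9.46 tool y [ 0.0044  0.0139 -0.9999] xz 0.0066 F [-0.2  0.1  0. ] M [-0.02  0.02 -0.07] w 0.802 q [ 0.7   0.66 -0.9   1.9   0.64  0.89 -0.35]
```

View pics/w6.png

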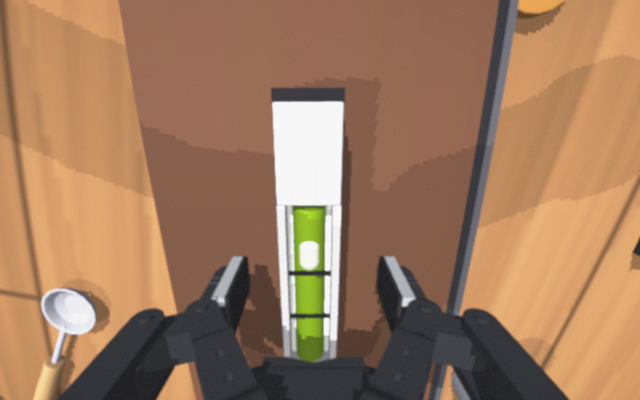

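Emit:
drive_tool(plan="0 0 0 0 0 0 0.8; 0 0 0 0 0 0.4 0.8; 0 0 0 0 0 0.7 0.8; 0 0 0 0 0 0.8 1; 0 0 0 0 0 0.8 1; 0 0 0 0 0 0.8 1; 0 0 0 0 0 0.6 1; 0 0 0 0 0 0.2 1")

```text
t: 11.07
tool_pos: [0.5469, -0.032, 0.2164]
eef_rot: [-1.55, -0.131, 0.131]
contact_force: [0.9, -0.1, 0.2]
width: 0.999
```

Run:
```python
from h import *
st()
im=get("scene"); save(im,"s7.png",(190,140,370,330),3)
C=cloud(im)
m=(C[...,2]>.112)&(C[...,2]<.13)&(np.abs(C[...,0]-.547)<.06)&(np.abs(C[...,1]+.033)<.11)
r=cv2.minAreaRect(C[m][:,:2].astype(np.float32));print(m.sum(),r)
im=get("top")
C=cloud(im)
m=(C[...,2]>.13)&(C[...,2]<.155)&(np.abs(C[...,0]-.58)<.05)&(np.abs(C[...,1]+.2285)<.05)
print(m.sum(),cv2.minAreaRect(C[m][:,:2].astype(np.float32)))
```

```text
t 11.07 pos [ 0.5469 -0.032   0.2164] yaw 9.58 tool y [-0.0012  0.0165 -0.9999] xz 0.0015 F [ 0.9 -0.1  0.2] M [ 0.   -0.06  0.01] w 0.999 q [ 0.81  0.52 -1.03  1.82  0.49  1.08 -0.23]
346 ((0.5487987399101257, -0.03162515163421631), (0.029430927708745003, 0.1810649186372757), 8.72244644165039)
0 ((0.0, 0.0), (0.0, 0.0), 0.0)
```

View pics/s7.png

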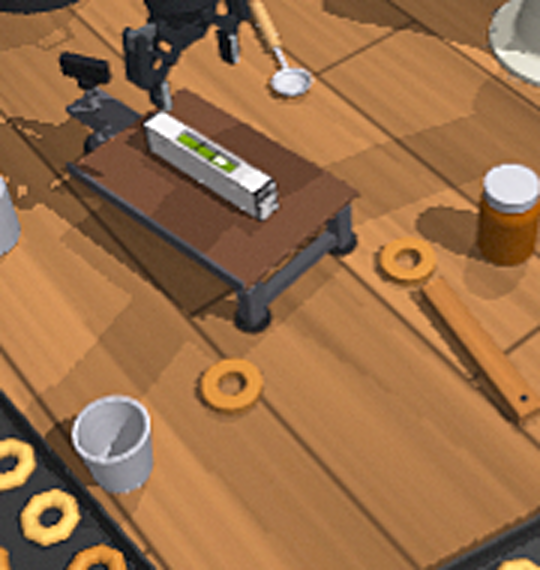

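Emit:
drive_tool(plan="-0.19 0 0.6 0.15 -1 0.3 1; 0 0 0.6 0.15 -1 0 1; 0 0 0.6 0.15 -1 0 1; 0 0 0.6 0.15 -1 0 1; 0 0 0.6 0.15 -1 0 1; 0 0 0.6 0.15 -1 0 1; 0 0 0.6 0.2 -1 0 1; 0 0 0.5 0.2 -0.8 0 1")

```text
t: 11.83
tool_pos: [0.5738, -0.228, 0.2151]
eef_rot: [-1.514, -0.467, 0.487]
contact_force: [0.4, -0.6, 0.0]
width: 0.998
```

Emit:
drive_tool(plan="0 0 0 0 0 0 1; 0 0 0 0 0 0 1")

```text
t: 12.0
tool_pos: [0.5722, -0.2346, 0.2111]
eef_rot: [-1.513, -0.459, 0.485]
contact_force: [0.6, 0.8, 0.7]
width: 1.005
```

Run:
```python
from h import *
st()
im=get("wrist"); save(im,"w8.png")
C=cloud(im)
m=(C[...,2]>.137)&(C[...,2]<.152)&(np.abs(C[...,0]-.58)<.06)&(np.abs(C[...,1]+.2285)<.06)
print(m.sum(),cv2.minAreaRect(C[m][:,:2].astype(np.float32)),np.median(C[m],0))
```

```text
t 12.0 pos [ 0.5722 -0.2346  0.2111] yaw 34.54 tool y [-1.720e-02  3.000e-04 -9.999e-01] xz -0.014 F [0.6 0.8 0.7] M [ 0.11  0.01 -0.  ] w 1.005 q [ 1.05  0.69 -1.05  1.64  0.63  1.21  0.46]
1459 ((0.5827789306640625, -0.22772225737571716), (0.014066888019442558, 0.05939152464270592), 31.442703247070312) [ 0.5809575  -0.22517016  0.14344806]
```

View pics/w8.png

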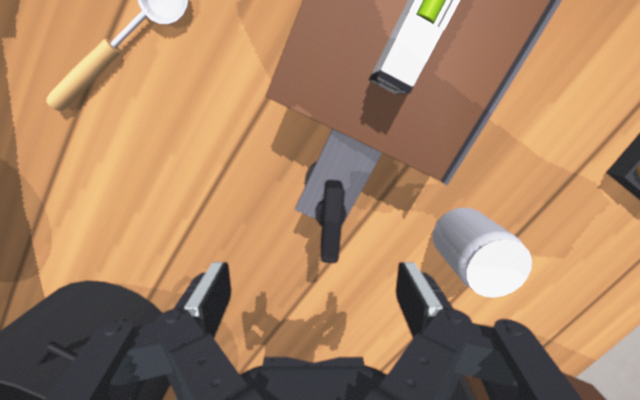

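Emit:
drive_tool(plan="0 -0.2 -0.3 0.25 0.2 -0.3 1; 0 0 -0.3 0.2 0.1 -0.5 1; 0 0 0 0 0 -0.5 1; 0 0 0 0 0 -0.5 1; 0 0 0 0 0 0 1; 0 0 0 0 0 0 1")

```text
t: 12.55
tool_pos: [0.5813, -0.2213, 0.1608]
eef_rot: [-1.524, -0.432, 0.437]
contact_force: [0.9, 0.1, -0.2]
width: 1.001
```

Run:
```python
from h import *
st()
```

```text
t 12.55 pos [ 0.5813 -0.2213  0.1608] yaw 31.78 tool y [-0.004   0.0021 -1.    ] xz -0.0023 F [ 0.9  0.1 -0.2] M [ 0.05 -0.07 -0.02] w 1.001 q [ 1.    0.74 -1.    1.68  0.68  1.12  0.36]
```

Emit:
drive_tool(plan="0 -0.05 -0.05 0.05 -0.25 -0.3 1; 0 0 0 0 -0.05 -0.4 1; 0 0 0 0 0 -0.4 1; 0 0 0 0 0 0 1; 0 0 0 0 0 0 1")

```text
t: 12.97
tool_pos: [0.5825, -0.2299, 0.1311]
eef_rot: [-1.526, -0.432, 0.43]
contact_force: [0.1, -1.1, -0.9]
width: 1.002
```

Run:
```python
from h import *
st(); im=get("wrist"); save(im,"w9.png")
```

```text
t 12.97 pos [ 0.5825 -0.2299  0.1311] yaw 31.54 tool y [ 0.0012  0.0015 -1.    ] xz 0.0018 F [ 0.1 -1.1 -0.9] M [ 0.02 -0.01  0.05] w 1.002 q [ 1.    0.77 -0.97  1.69  0.71  1.07  0.35]
```

View pics/w9.png

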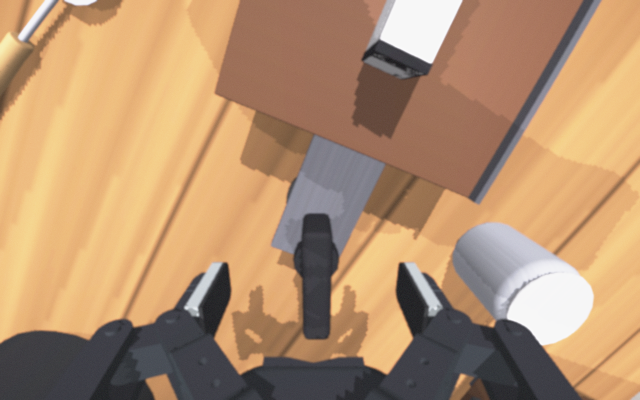

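Emit:
drive_tool(plan="0 0 0 0 0.05 -0.15 0.6; 0 0 0 0 0 0 0.3; 0 0 0 0 0 0 0; 0 0 0 0 0 0 0; 0 0 0 0 0 0 0; 0 0 0 0 0 0 0; 0 0 0 0 0 0 0")

```text
t: 13.6
tool_pos: [0.5834, -0.2283, 0.1285]
eef_rot: [-1.527, -0.434, 0.429]
contact_force: [0.8, 0.0, -2.2]
width: 0.252
```

Run:
```python
from h import *
st()
im=get("scene"); save(im,"s9.png",(170,120,350,310),3)
C=cloud(im)
print(C[200,180],C[215,185], pt(im,180,200))
m=(np.abs(C[...,0]-.70)<.08)&(np.abs(C[...,1]+.17)<.08)&(C[...,2]>.05);print(C[m].max(0),C[m].min(0))
```

```text
t 13.6 pos [ 0.5834 -0.2283  0.1285] yaw 31.55 tool y [ 0.0033  0.001  -1.    ] xz 0.0033 F [ 0.8  0.  -2.2] M [-0.05 -0.09 -0.02] w 0.252 q [ 0.99  0.77 -0.97  1.7   0.72  1.06  0.34]
[ 0.75762084 -0.19069632  0.08887235] [ 0.76875019 -0.15017198  0.05724786] [ 0.75762084 -0.19069632  0.08887235]
[ 0.77991538 -0.09050698  0.50840512] [ 0.62000105 -0.24986486  0.0505276 ]
```

View pics/s9.png

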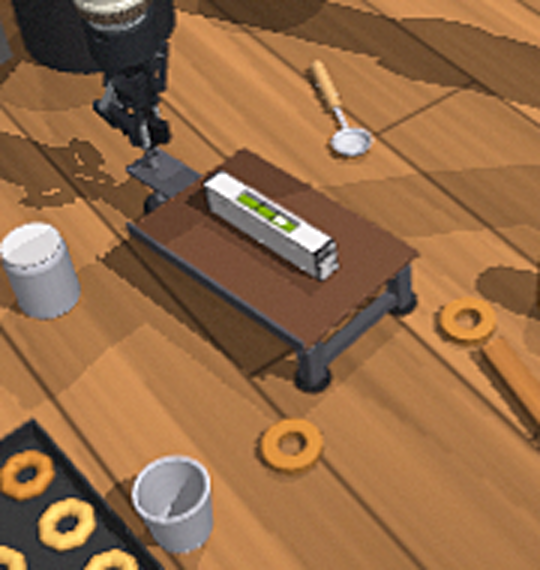

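Emit:
drive_tool(plan="0 0 0 0 0 0 0; 0 0 0 0 0 0 0; 0 0 0 0 0 0 0; 0 0 0 0 0 0 0")

```text
t: 13.98
tool_pos: [0.5834, -0.2283, 0.1285]
eef_rot: [-1.527, -0.434, 0.429]
contact_force: [0.3, -0.0, 0.0]
width: 0.253
```

Emit:
drive_tool(plan="0 0 0 0 0 0 0.5; 0 0 0 0 0 0 0.5; 0 0 0 0 0 0.35 0.5; 0 0 0 0 0 0 0.3; 0 0 0 0 0 0 0; 0 0 0 0 0 0 0; 0 0 0 0 0 0 0; 0 0 0 0 0 0 0")

```text
t: 14.65
tool_pos: [0.5836, -0.2285, 0.1386]
eef_rot: [-1.528, -0.435, 0.429]
contact_force: [0.3, 0.8, 0.3]
width: 0.151
```

Run:
```python
from h import *
st(); im=get("wrist"); save(im,"w10.png",(160,150,480,400),2.5)
```

```text
t 14.65 pos [ 0.5836 -0.2285  0.1386] yaw 31.55 tool y [ 3.8e-03  5.0e-04 -1.0e+00] xz 0.0035 F [0.3 0.8 0.3] M [-0.    0.01 -0.  ] w 0.151 q [ 1.    0.76 -0.97  1.69  0.71  1.08  0.35]
```

View pics/w10.png

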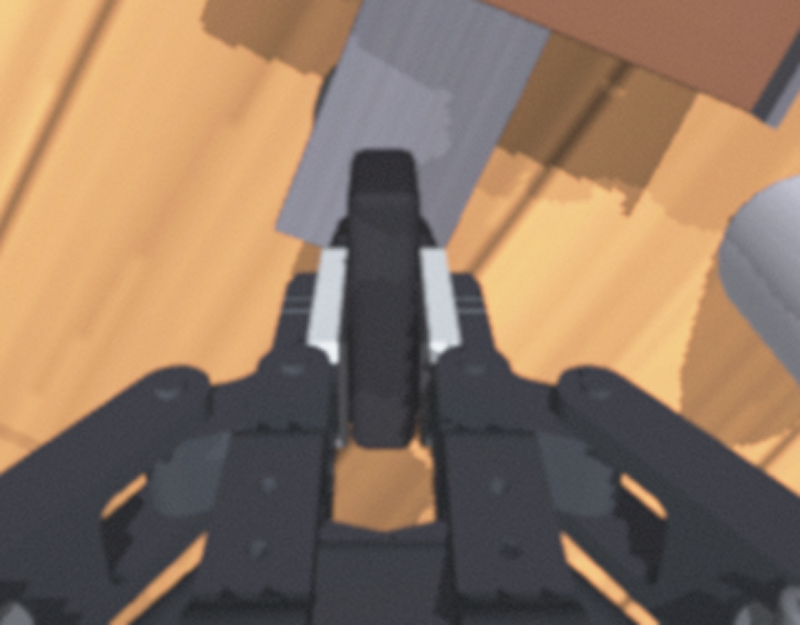

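Emit:
drive_tool(plan="0 0 -0.6 0 0 0 0; 0 0 -0.9 0 0 0 0; 0 0 -0.9 0 0 0 0; 0 0 -0.9 0 0 0 0; 0 0 -0.9 0 0 0 0; 0 0 -0.9 0 0 0 0; 0 0 -0.9 0 0 0 0; 0 0 0 0 0 0 0")

```text
t: 15.37
tool_pos: [0.5835, -0.2285, 0.1386]
eef_rot: [-1.573, -0.007, 0.002]
contact_force: [0.0, -0.1, -0.7]
width: 0.148
```

Run:
```python
from h import *
st()
```

```text
t 15.37 pos [ 0.5835 -0.2285  0.1386] yaw 0.35 tool y [ 0.0031 -0.0022 -1.    ] xz 0.0031 F [ 0.  -0.1 -0.7] M [ 0.08 -0.05 -0.15] w 0.148 q [ 0.93  0.71 -0.86  1.69  0.61  1.03 -0.13]
```

Emit:
drive_tool(plan="0 0 -0.8 0 0 0 0; 0 0 -1 0 0 0 0; 0 0 -1 0 0 0 0; 0 0 -1 0 0 0 0; 0 0 -1 0 0 0 0; 0 0 -1 0 0 0 0; 0 0 -1 0 0 0 0; 0 0 -0.6 0 0 0 0")

```text
t: 16.03
tool_pos: [0.5833, -0.2285, 0.1386]
eef_rot: [-1.515, 0.504, -0.506]
contact_force: [-0.1, -0.6, -0.7]
width: 0.145
```

Emit:
drive_tool(plan="0 0 0 0 0 0 0; 0 0 0 0 0 0 0; 0 0 0 0 0 0 0; 0 0 0 0 0 0 0; 0 0 0 0 0 0 0; 0 0 0 0 0 0 0; 0 0 0 0 0 0 0; 0 0 0 0 0 0 0")

```text
t: 16.7
tool_pos: [0.5834, -0.2285, 0.1386]
eef_rot: [-1.516, 0.496, -0.498]
contact_force: [0.5, -0.9, -0.8]
width: 0.147
```

Emit:
drive_tool(plan="0 0 0 0 0 0 0; 0 0 0 0 0 0 0; 0 0 0 0 0 0 0; 0 0 0 0 0 0 0; 0 0 0 0 0 0 0; 0 0 0 0 0 0 0; 0 0 0 0 0 0 0; 0 0 0 0 0 0 0")

```text
t: 17.37
tool_pos: [0.5834, -0.2285, 0.1386]
eef_rot: [-1.516, 0.496, -0.498]
contact_force: [-0.0, -0.9, 0.4]
width: 0.151
```

```bash
cat >> h.py <<'E'
def bub(fn):
    im=get("scene"); save(im,fn,(225,160,305,220),10)
    im=get("top"); save(im,"t"+fn,(340,130,420,180),10)
E
python3 - <<'E'
from h import *
st(); bub("b1.png")
im=get("wrist"); save(im,"w11.png")
E
```

```text
t 17.37 pos [ 0.5834 -0.2285  0.1386] yaw -36.33 tool y [ 2.0e-04 -3.1e-03 -1.0e+00] xz 0.0021 F [-0.  -0.9  0.4] M [ 0.12 -0.01 -0.19] w 0.151 q [ 0.84  0.65 -0.72  1.69  0.5   0.99 -0.69]
```

View pics/b1.png

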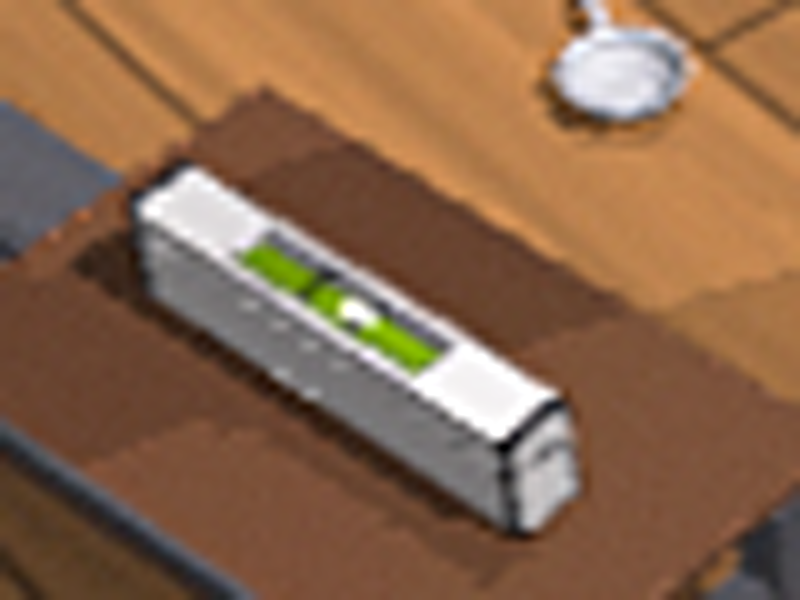

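View pics/tb1.png

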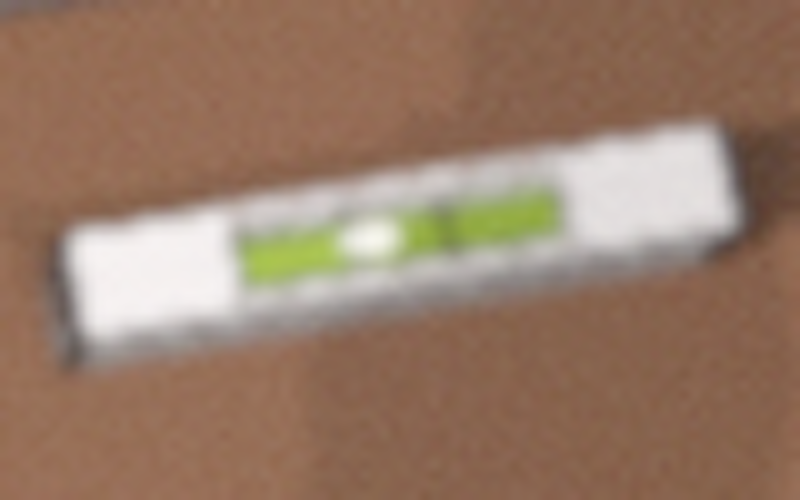

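View pics/w11.png

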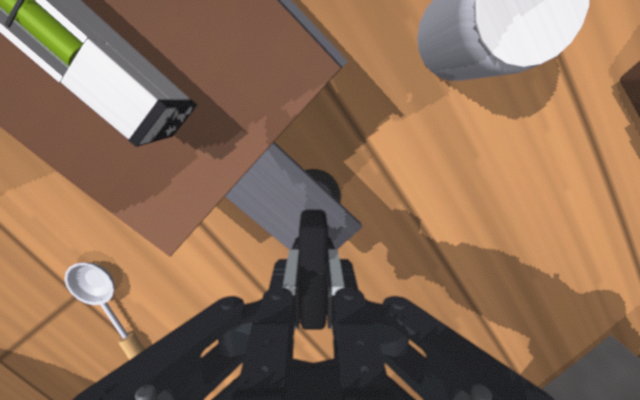

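Emit:
drive_tool(plan="0 0 -0.8 0 0 0 0; 0 0 -1 0 0 0 0; 0 0 -1 0 0 0 0; 0 0 -1 0 0 0 0; 0 0 -1 0 0 0 0; 0 0 -1 0 0 0 0; 0 0 -1 0 0 0 0; 0 0 -1 0 0 0 0")

```text
t: 18.18
tool_pos: [0.5833, -0.2283, 0.1386]
eef_rot: [-1.316, 1.035, -1.036]
contact_force: [-0.4, -1.2, 1.0]
width: 0.151
```

Emit:
drive_tool(plan="0 0 -0.6 0 0 0 0; 0 0 -0.2 0 0 0 0; 0 0 0 0 0 0 0; 0 0 0 0 0 0 0; 0 0 0 0 0 0 0; 0 0 0 0 0 0 0; 0 0 0 0 0 0 0; 0 0 0 0 0 0 0")

```text
t: 18.85
tool_pos: [0.5833, -0.2283, 0.1386]
eef_rot: [-1.287, 1.087, -1.089]
contact_force: [-0.4, 0.5, 0.5]
width: 0.146
```

Emit:
drive_tool(plan="0 0 0 0 0 0 0; 0 0 0 0 0 0 0; 0 0 0 0 0 0 0; 0 0 0 0 0 0 0; 0 0 0 0 0 0 0; 0 0 0 0 0 0 0; 0 0 0 0 0 0 0; 0 0 0 0 0 0 0")

```text
t: 19.52
tool_pos: [0.5833, -0.2283, 0.1386]
eef_rot: [-1.287, 1.087, -1.088]
contact_force: [-0.8, -0.6, 0.9]
width: 0.149
```

Emit:
drive_tool(plan="0 0 0 0 0 0 0; 0 0 0 0 0 0 0; 0 0 0 0 0 0 0; 0 0 0 0 0 0 0; 0 0 0 0 0 0 0; 0 0 0 0 0 0 0; 0 0 0 0 0 0 0; 0 0 0 0 0 0 0")

```text
t: 20.18
tool_pos: [0.5833, -0.2283, 0.1386]
eef_rot: [-1.287, 1.087, -1.088]
contact_force: [-0.6, -1.4, 0.8]
width: 0.147
```

Run:
```python
from h import *
st(); bub("b2.png")
```

```text
t 20.18 pos [ 0.5833 -0.2283  0.1386] yaw -80.57 tool y [-0.0025 -0.0039 -1.    ] xz 0.0034 F [-0.6 -1.4  0.8] M [ 0.01 -0.09 -0.09] w 0.147 q [ 0.72  0.6  -0.54  1.7   0.38  0.95 -1.37]
```

View pics/b2.png

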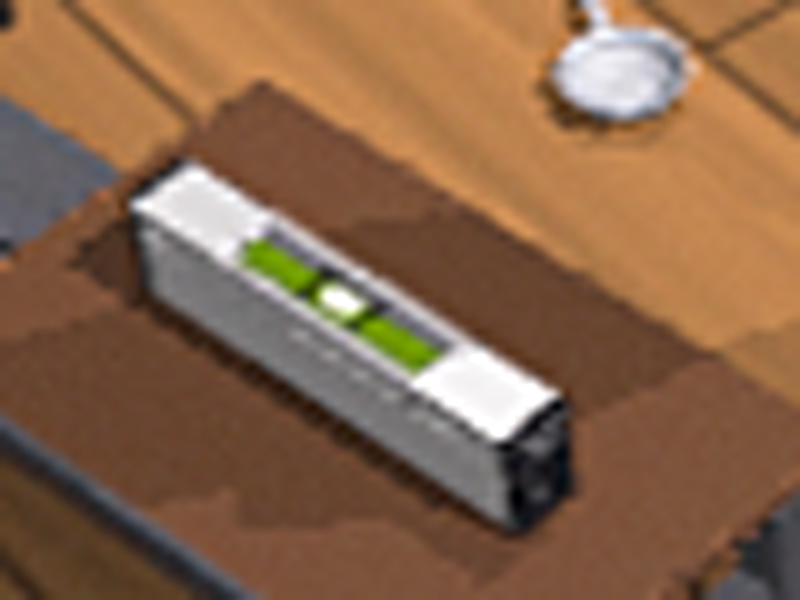

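View pics/tb2.png

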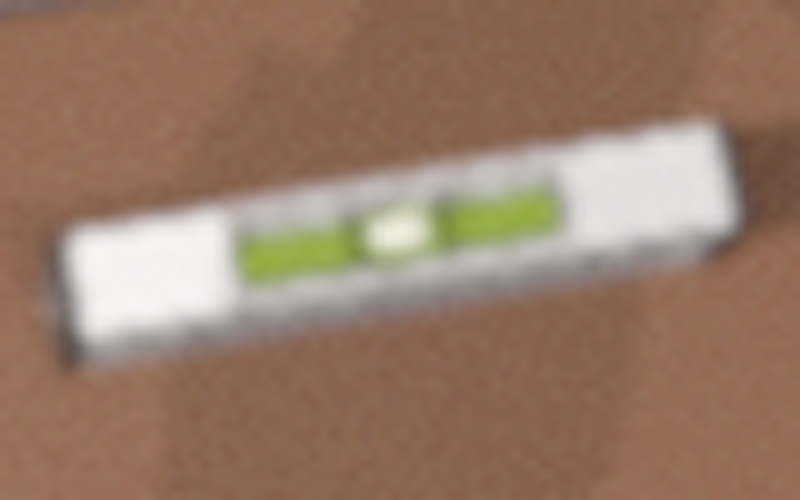

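Emit:
drive_tool(plan="0 0 0 0 0 0 0.5; 0 0 0 0 0 0 0.8; 0 0 0 0 0 0 0.8; 0 0 0 0 0 0 1; 0 0 0 0 0 0.4 1; 0 0 0 0 0 0.7 1; 0 0 0 0 0 0.8 1; 0 0 0 0 0 0.5 1")

```text
t: 20.95
tool_pos: [0.5803, -0.2265, 0.1981]
eef_rot: [-1.29, 1.093, -1.08]
contact_force: [0.3, -0.0, -0.2]
width: 1.002
```

Run:
```python
from h import *
st(); bub("b3.png")
```

```text
t 20.95 pos [ 0.5803 -0.2265  0.1981] yaw -80.42 tool y [-1.010e-02 -1.000e-04 -9.999e-01] xz -0.0016 F [ 0.3 -0.  -0.2] M [-0.03 -0.07  0.11] w 1.002 q [ 0.75  0.54 -0.58  1.65  0.33  1.06 -1.33]
```

View pics/tb3.png

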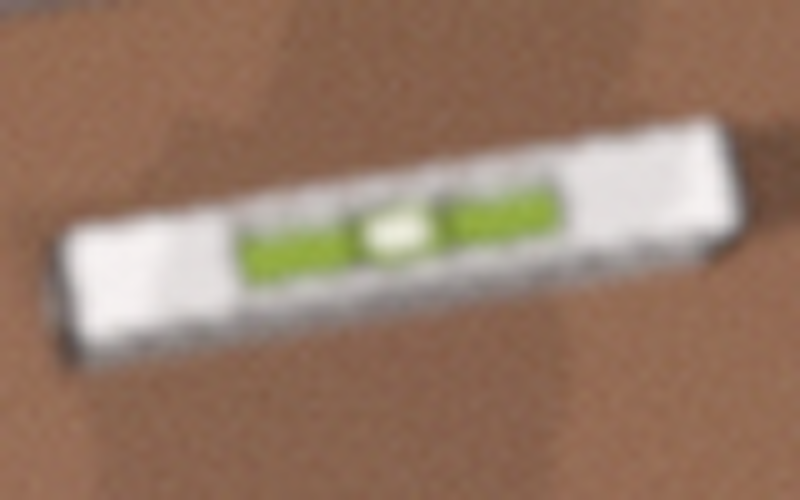

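Emit:
drive_tool(plan="0 -0.1 0 -0.1 0.7 0.1 0.5; 0 0 0 -0.15 1 0 0; 0 0 0 -0.2 1 0 0; 0 0 0 -0.2 1 0 0; 0 0 0 -0.15 1 0 0; 0 0 0 -0.15 1 0 0; 0 0 0 -0.1 1 0 0; 0 0 0 -0.1 0.7 0 0")

```text
t: 21.72
tool_pos: [0.5455, -0.0373, 0.1969]
eef_rot: [-1.282, 1.093, -1.094]
contact_force: [0.5, 0.3, -0.1]
width: -0.0
```

Emit:
drive_tool(plan="0 0 0 0 0.1 0 0; 0 0 0 0 0 0 0; 0 0 0 0 0 0 0")

```text
t: 21.97
tool_pos: [0.5428, -0.0277, 0.1956]
eef_rot: [-1.287, 1.088, -1.084]
contact_force: [0.2, 0.6, 0.5]
width: -0.002
```

Run:
```python
from h import *
st()
```

```text
t 21.97 pos [ 0.5428 -0.0277  0.1956] yaw -80.42 tool y [-3.8e-03 -7.0e-04 -1.0e+00] xz 0.0001 F [0.2 0.6 0.5] M [-0.02  0.04 -0.  ] w -0.002 q [ 0.52  0.41 -0.65  1.86  0.3   0.97 -1.66]
```

Emit:
drive_tool(plan="0 -0.04 0 0.15 -0.2 -0.4 0; 0 0 0 0 0 -0.5 0; 0 0 0 0 0 -0.5 0; 0 0 0 0 0 -0.3 0; 0 0 0 0 0 0 0; 0 0 0 0 0 0 0")

```text
t: 22.47
tool_pos: [0.5464, -0.0416, 0.1461]
eef_rot: [-1.283, 1.094, -1.094]
contact_force: [-0.7, 0.5, 0.3]
width: -0.004
```

Run:
```python
from h import *
st()
im=get("wrist"); save(im,"w12.png")
```

```text
t 22.47 pos [ 0.5464 -0.0416  0.1461] yaw -81.07 tool y [-0.0027 -0.0029 -1.    ] xz 0.0025 F [-0.7  0.5  0.3] M [-0.01 -0.   -0.01] w -0.004 q [ 0.51  0.48 -0.61  1.89  0.36  0.88 -1.69]
```

View pics/w12.png

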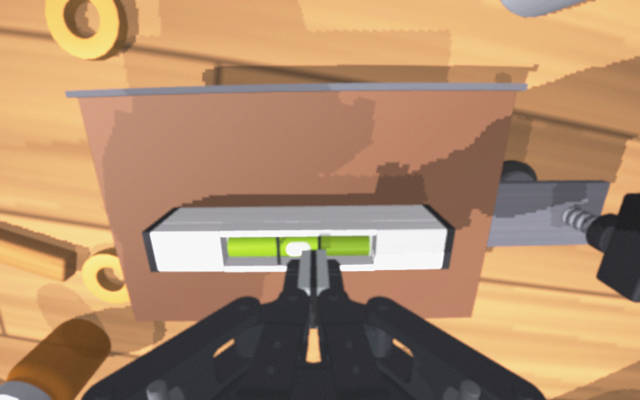

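Emit:
drive_tool(plan="0 0 0 0.1 0.3 -0.15 0; 0 0 0 0 0.05 -0.1 0; 0 0 0 0 0 0 0; 0 0 0 0 0 0 0")

```text
t: 22.85
tool_pos: [0.5501, -0.0322, 0.1402]
eef_rot: [-1.281, 1.094, -1.096]
contact_force: [-0.3, 1.2, -0.0]
width: -0.0
```

Run:
```python
from h import *
st()
```

```text
t 22.85 pos [ 0.5501 -0.0322  0.1402] yaw -81.12 tool y [-0.001  -0.0028 -1.    ] xz 0.0027 F [-0.3  1.2 -0. ] M [0.02 0.02 0.02] w -0.0 q [ 0.49  0.5  -0.61  1.89  0.36  0.87 -1.72]
```

Emit:
drive_tool(plan="0 0 0 -0.02 0 -0.06 0; 0 0 0 0 0 0 0")

```text
t: 23.02
tool_pos: [0.55, -0.0316, 0.1392]
eef_rot: [-1.281, 1.092, -1.096]
contact_force: [-1.1, 0.2, -0.0]
width: 0.0
```

Emit:
drive_tool(plan="0 0 0 0 0 -0.04 0; 0 0 0 0 0 0 0")

```text
t: 23.18
tool_pos: [0.5502, -0.0316, 0.1385]
eef_rot: [-1.281, 1.091, -1.096]
contact_force: [0.3, -0.0, 0.3]
width: -0.003
```

Emit:
drive_tool(plan="0 0 0 0 0 -0.04 0")

```text
t: 23.27
tool_pos: [0.5504, -0.0316, 0.1377]
eef_rot: [-1.281, 1.091, -1.097]
contact_force: [-0.5, -1.0, -0.3]
width: 0.006
```

Emit:
drive_tool(plan="0 0 0 0 0 -0.04 0")

```text
t: 23.35
tool_pos: [0.5505, -0.0317, 0.1367]
eef_rot: [-1.281, 1.091, -1.097]
contact_force: [-1.1, 0.0, -0.7]
width: -0.004
```

Emit:
drive_tool(plan="0 0 0 0 0 -0.03 0")

```text
t: 23.43
tool_pos: [0.5506, -0.0318, 0.1361]
eef_rot: [-1.28, 1.091, -1.097]
contact_force: [-3.1, 0.2, 9.6]
width: -0.001
```

Emit:
drive_tool(plan="0 0 0 0 0 -0.04 0")

```text
t: 23.52
tool_pos: [0.5508, -0.0318, 0.1361]
eef_rot: [-1.281, 1.09, -1.098]
contact_force: [-4.9, -0.9, 16.6]
width: 0.003
```

Run:
```python
from h import *
st()
im=get("wrist"); save(im,"w13.png",(120,180,480,330),2.2);st(); bub("b4.png"); st()
for i in range(4): get("top")
st()
```

```text
t 23.52 pos [ 0.5508 -0.0318  0.1361] yaw -81.08 tool y [ 0.0021 -0.0041 -1.    ] xz 0.0044 F [-4.9 -0.9 16.6] M [ 0.04  1.28 -0.01] w 0.003 q [ 0.48  0.5  -0.6   1.89  0.37  0.86 -1.72]
t 23.57 pos [ 0.5508 -0.0318  0.1362] yaw -81.08 tool y [ 0.0021 -0.0043 -1.    ] xz 0.0046 F [-3.5 -1.1  7.2] M [-0.11  0.81  0.02] w -0.003 q [ 0.48  0.5  -0.6   1.89  0.37  0.86 -1.72]
t 23.67 pos [ 0.5506 -0.0317  0.1361] yaw -81.07 tool y [ 0.002  -0.0043 -1.    ] xz 0.0045 F [-3.7 -0.7  9.6] M [ 0.03  0.81 -0.03] w 0.004 q [ 0.48  0.5  -0.6   1.89  0.37  0.86 -1.72]
t 23.87 pos [ 0.5507 -0.0318  0.1361] yaw -81.08 tool y [ 0.0022 -0.0043 -1.    ] xz 0.0046 F [-3.2  1.   9.5] M [0.02 0.77 0.03] w 0.002 q [ 0.48  0.5  -0.6   1.89  0.37  0.86 -1.72]
```

View pics/w13.png

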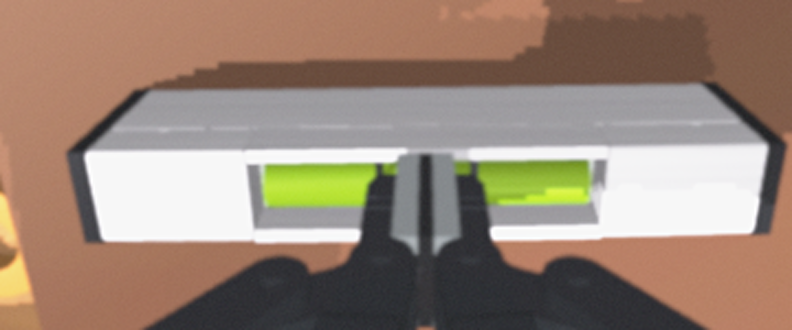

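View pics/b4.png

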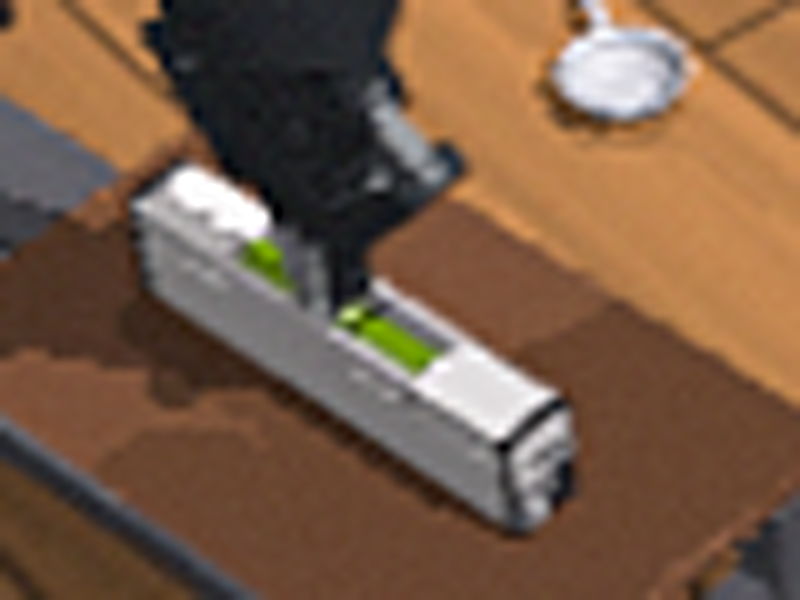

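Emit:
drive_tool(plan="0 0 0 0 0 -0.06 0")

```text
t: 23.95
tool_pos: [0.5509, -0.0317, 0.1361]
eef_rot: [-1.281, 1.09, -1.099]
contact_force: [-5.5, 0.2, 18.2]
width: 0.001
```

Run:
```python
from h import *
st()
for i in range(5): im=get("wrist"); st()
save(im,"w14.png",(220,230,420,310),4)
im=get("scene");C=cloud(im)
m=(C[...,2]>.115)&(C[...,2]<.128)&(np.abs(C[...,0]-.547)<.05)&(np.abs(C[...,1]+.033)<.11)
print(m.sum(),cv2.minAreaRect(C[m][:,:2].astype(np.float32)))
save(im,"s14.png")
for i in range(25): get("top")
st(); im=get("wrist"); save(im,"w15.png",(220,230,420,310),4)
```

```text
t 23.95 pos [ 0.5509 -0.0317  0.1361] yaw -81.08 tool y [ 0.0026 -0.0052 -1.    ] xz 0.0055 F [-5.5  0.2 18.2] M [-0.05  1.3   0.03] w 0.001 q [ 0.48  0.5  -0.6   1.89  0.37  0.86 -1.72]
t 24.0 pos [ 0.5509 -0.0317  0.1362] yaw -81.07 tool y [ 0.0026 -0.0054 -1.    ] xz 0.0057 F [-4.5 -0.2 12.6] M [-0.01  1.01 -0.04] w 0.004 q [ 0.48  0.5  -0.6   1.89  0.37  0.86 -1.72]
t 24.05 pos [ 0.5509 -0.0317  0.1361] yaw -81.07 tool y [ 0.0025 -0.0053 -1.    ] xz 0.0056 F [-3.9 -0.  13.3] M [-0.    1.09  0.02] w -0.004 q [ 0.48  0.5  -0.6   1.89  0.37  0.86 -1.72]
t 24.1 pos [ 0.5508 -0.0317  0.1361] yaw -81.08 tool y [ 0.0025 -0.0053 -1.    ] xz 0.0056 F [-4.8 -0.7 12.6] M [-0.02  1.1   0.  ] w -0.003 q [ 0.48  0.5  -0.6   1.89  0.37  0.86 -1.72]
t 24.15 pos [ 0.5509 -0.0318  0.1361] yaw -81.07 tool y [ 0.0026 -0.0053 -1.    ] xz 0.0056 F [-4.5  0.4 13.8] M [-0.05  1.12 -0.02] w -0.001 q [ 0.48  0.5  -0.6   1.89  0.37  0.86 -1.72]
t 24.2 pos [ 0.5509 -0.0318  0.1361] yaw -81.07 tool y [ 0.0026 -0.0053 -1.    ] xz 0.0056 F [-4.9  0.2 12.5] M [-0.05  1.09 -0.06] w -0.004 q [ 0.48  0.5  -0.6   1.89  0.37  0.86 -1.72]
304 ((0.5486973524093628, -0.030998803675174713), (0.030186761170625687, 0.18017388880252838), 8.195959091186523)
t 25.5 pos [ 0.5509 -0.0317  0.1361] yaw -81.08 tool y [ 0.0026 -0.0052 -1.    ] xz 0.0056 F [-5.3  0.7 13.5] M [ 0.02  1.08 -0.03] w 0.002 q [ 0.48  0.5  -0.6   1.89  0.37  0.86 -1.72]
```

View pics/w15.png

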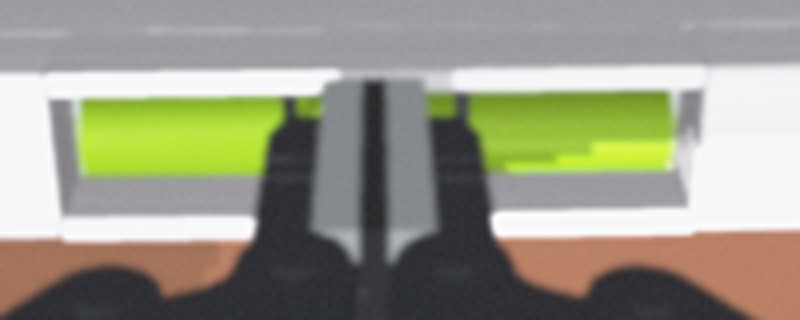

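View pics/s14.png

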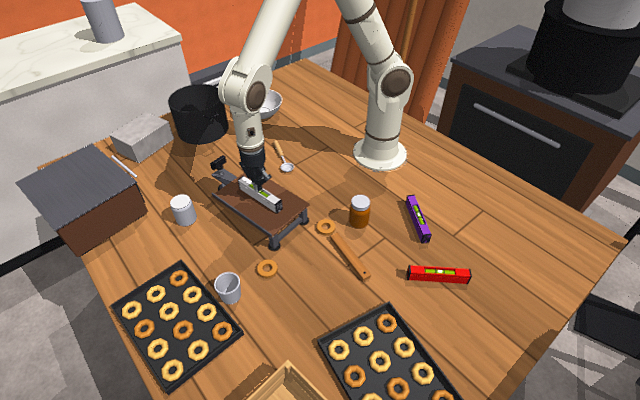

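Run:
```python
from h import *
st(); print(robot.close_job())
```

```text
t 25.55 pos [ 0.5509 -0.0317  0.1361] yaw -81.07 tool y [ 0.0025 -0.0053 -1.    ] xz 0.0056 F [-4.7  0.  11.7] M [0.04 1.06 0.02] w -0.001 q [ 0.48  0.5  -0.6   1.89  0.37  0.86 -1.72]
the job is handed in; nothing more can be done
None
```

I laid the level lengthwise on the middle of the shelf and let go. I then turned the foot's grip about 112° clockwise in one grasp, released it, and pressed the level down with the shut fingers. The job was handed in at about 25.6 s, still pressing; no verdict was reported.

**Last checks**
- **Bubble:** with nothing touching the level, it stood about 1 mm from the middle of its lines in the top view. During the press the fingers cover it. The vial shows plain green on both sides of the fingers, so it must still be between the lines, but that is inferred rather than seen.
- **Level position:** the depth picture puts it about 5 mm from the shelf's middle and about 1° out of line with the shelf.
- **Press:** the push read 12–14 N steadily over the last 1.5 s. With the level's weight (about 3.6 N) that makes about 16–17 N on the shelf. There was also a sideways force of about 5 N, and nothing slipped.
- **Biscuits and wooden bar:** in the last scene picture they lie where they were.

**What went less smoothly**
- While I was setting the level down, the wrist force briefly reached about 50 N, which is under the 80 N limit.
- The first closing on the grip caught the wider hub below it, so I regripped 10 mm higher.

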